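# Close up the extending book rack by one hole

### The job

The notebooks in the extending book rack are slumped over because the rack stands one hole too wide. Squeeze its spring button in flush, slide the loose end in towards the notebooks and let the button snap out fully through the very next hole, so that all three notebooks stand upright and the rack is locked again. Feel for the click rather than forcing the slide against the button, and leave the things around it where they are.

Things in the scene. Friction and masses are not known exactly. Their poses are not given: they have to be found in the camera images.
- rack: Fixed part of the book rack, stuck to the desk. Origin on the desk under the button, on the rail's centre line; z up, y along the rail to the notebooks, x across it away from the user. Dark wooden end panel, 130 mm tall, inner face at y = 186 mm; two rods, tops 45 mm up, from y = 78 to 186 mm, carry the notebooks; a square inner tube inside the sleeve carries the button.
- sleeve: Sliding part: square bare-metal tube, 26 x 26 mm (z 17 to 43 mm), 2 mm wall, and a dark panel 124 mm across, 130 mm tall, at y = 88 to 100 mm at the start. It slides along rack y only; +y closes the rack. The tail, y = -90 to +84 mm, is free for fingers. Four even holes on its -x face, over 20 mm apart (feel for the stop); the button starts in the second from the panel. Origin: the rack's.
- button_top (a point): Tip of the domed spring button, 10 mm across, 30 mm above the desk, 4 mm proud of the sleeve's -x face when out. It goes in along rack +x; spring 2.4 N out, 4 N flush. Rack x of the tip: -17 mm out, -13 mm flush, -11 mm caught under the sleeve's wall.
- button: The same button, carried by the inner tube. Out, it locks the sleeve (under 1 mm of play). Held flush, a push of 10 to 16 N along the sleeve rides the hole's edge over the dome in 7 mm; then it stays caught under the wall and the sleeve goes on with 4 to 8 N until the button snaps out of the next hole and stops it dead. Over 30 N on it would shear it. Origin: the rack's.
- slide_end (a point): Point on the sliding panel's inner face (towards the notebooks), on the centre line, 45 mm above the desk; at rack y = 100 mm at the start.
- book0: Black hard-cover notebook, 149 x 113 x 17 mm, 0.19 kg, standing on the rods beside the fixed end, spine to the user. Its origin is the middle of one cover; its own x axis (149 mm) points up when it stands upright. At the start it leans about 0.36 rad towards the sliding end.
- book1: The middle one of the three like notebooks.
- book2: The notebook that leans against the top of the sliding end panel.
- stapler: Bystander: black desk stapler, 150 x 34 x 46 mm.
- sticky_notes: Bystander: pad of sticky notes, 76 x 76 mm.
- correction_roller: Bystander: blue and white correction roller lying flat, 83 x 32 x 14 mm.
Things that resemble listed ones, but are neither listed nor needed, are in the scene too. Leave any green or pink look-alike of the book2 alone.

How it is judged (in metres and radians):
On the way, in this order (a step that is already met when the one before it is completed fails the run):
1. the button is squeezed in flush with the sleeve while the sleeve is still at its first hole (x of button_top in the frame of rack above -0.0142 m and y of slide_end in the frame of rack below 0.104 m), for 0.1 s.
2. the sleeve is slid in over the pressed button (x of button_top in the frame of rack above -0.0125 m and y of slide_end in the frame of rack above 0.11 m), for 0.05 s.
At the end, for the whole second after the job is handed in: The button is out again (within 1.5 mm of its full 4 mm) through the next hole: the sliding end is one hole further in than at the start; all three notebooks stand on the rods between the ends within 0.12 rad of upright, at rest (y of slide_end in the frame of rack between 0.122 and 0.138 m and x of button_top in the frame of rack below -0.0155 m and angle between each of book0, book1, book2's own x axis and vertical below 0.12 rad and z of book0 in the frame of rack between 0.11 and 0.13 m and y of book0 in the frame of rack between 0.132 and 0.192 m and linear speed of each of book0, book1, book2 below 0.02 m/s and z of book1 in the frame of rack between 0.11 and 0.13 m and y of book1 in the frame of rack between 0.132 and 0.192 m and z of book2 in the frame of rack between 0.11 and 0.13 m and y of book2 in the frame of rack between 0.132 and 0.192 m); the robot touches nothing.
It fails at once if the slide is forced against the button: more than 30 N between sleeve and button (contact force between button and sleeve above 30 N).
It fails at once if a notebook falls out of the rack (z of any of book0, book1, book2 in the frame of rack below 0.085 m).
It fails at once if the stapler, sticky notes or correction roller is pushed more than 25 mm (distance of any of stapler, sticky_notes, correction_roller from where it was at the start of the episode above 0.025 m).
It also fails if it takes over 40 s, if anything falls off the work surface, if the arm or the gripper's body presses on something with over 40 N, if the wrist force passes 120 N, or if a joint passes its speed limit or range.

### The arm

A 6-joint arm with a two-finger parallel gripper is mounted at the origin on a cart in front of the work surface, level with it; the furniture and walls round the work are solid. World frame = base frame: x ahead of the robot, y to its left, z up, the work surface at z = 0. Lengths are in mm, angles in rad, forces in N, time in s.
With the tool pointing down it reaches from about 400 to 925 mm from the base axis. Payload 12.5 kg.
Tool frame: the origin (TCP) lies midway between the tips of the shut fingers; the grasp point (between the pads) lies 19 mm behind it; z points along the fingers, y is the line along which they close (so a half turn about z gives the same grasp; the last joint's range is limited). The gripper opens to 95 mm and grips with 3 to 60 N. Pads are 20 mm wide; open, the fingers measure 119 mm over their backs; the gripper's body (75 mm by 180 mm) begins 59 mm behind the grasp point.
Start: joints at [-1.296, 0.491, 1.559, -0, 1.092, -0.106], TCP at [232.313, -580.239, 214.661] pointing down, gripper open.
Joint ranges: [-3.1, 3.1], [-0.84, 2.19], [0.05, 2.79], [-1.13, 4.28], [0.06, 2.93], [-2.69, 2.69]. Speed limits (rad/s): [2.22, 2.22, 2.79, 3.14, 3.14, 3.14].

### API

Orientations are given as [roll, pitch, yaw] about the fixed x, y, z axes, in that order (R = Rz(yaw) Ry(pitch) Rx(roll)).
In Python, from cell import state, read_camera, camera_info, env gives the robot as it stands.
- The arm moves only by the tool move_arm, never from a script. Its argument "commands" is a list of rows, each a list of 3 entries, a list of its own where there are three numbers: the shift along the world's x, y, z in cm, then the turn, a rotation vector about the world's x, y, z in degrees, then the opening, from 0 (shut) to 1 (fully open). A call has 1 to 10 rows; each row shifts and turns the commanded pose from where the row before left it; what a row does not reach is not made up. A row lasts 1/10 s, in which the tool goes at most 50 mm and 8.59 degrees, less where a joint would pass 70% of its speed; a pose out of reach is approached as far as the arm can. A call with a gripper value outside its range is refused whole. The fingers move at their own pace and stop on an object; the grip force is fixed at half the most. Time passes only in rows, so rows that do not move let the fingers close. It gives the time, the measured TCP pose, the force, the opening and the grip force at its end, in the units of the state.
- state(): the state, without advancing time (a new reading comes with each control period).
- read_camera(name): name is "scene" or "side" or "wrist"; returns the picture (420x560x3 uint8, blue, green, red); there is no depth.
- camera_info(name): a dict with "K" (3x3 intrinsics, pixels), "cam_to_world" (4x4, takes a point from camera to world coordinates). Camera axes: x right, y down, z forward; pixel columns grow to the right and rows downward; lengths in mm; the calibration is good to about 2 mm. The wrist camera is an equidistant fisheye: a pixel r from the principal point sees the ray r / f radians off the axis. A picture is of the moment at which its call begins: read the wrist's pose just before it. camera_info takes no time and is no camera call; for the wrist camera it gives the pose at the moment of the call.
- env.job_done(): hands the job in; it is judged then, once.
The state is a dict: "t": time; "joints": joint angles; "qvel": joint speeds; "tau": joint torques, N m; "eef_pos": TCP position; "tcp_rot": TCP orientation; "ft_force": force on the tool from outside, world axes, zero at the start; "moment": the same for the moment, N m; "opening": opening from 0.0 (shut) to 1.0 (fully open); "grip_force": force on a finger pad.
Only numpy, scipy, OpenCV 4.12 (cv2) and the standard library are available. Lean on these libraries where they do the work, as an engineer would, in place of code of your own. Each camera call takes 0.05 s, during which the arm holds its last target. There are 200 camera calls.

## Working session

There is one attempt and no reset: what is moved stays moved. The work goes in short steps, Python scripts to look and compute and a tool call to move; the robot and the scene stay as the last step left them, time stands still between calls to the robot, and variables do not carry over. Pictures are saved under pics/ and viewed, at most 10 in all, crops included, and the job is handed in when it is done.

Besides the shell and the picture viewer there is one more tool, called as name([rows], argument=value, ...), one row to a line, values as JSON. move_arm: Moves the arm, as the interface text tells. Its arguments: {"type":"object","properties":{"commands":{"type":"array"}},"required":["commands"]}

```bash
mkdir -p pics; python3 - <<'E'
from cell import *
import cv2
for n in("scene","side"):
    cv2.imwrite(f"pics/{n}0.png",read_camera(n)); c=camera_info(n); print(n,c["K"],c["cam_to_world"])
print(state())
E
```

```text
scene [[529.64296915   0.         289.51184397]
 [  0.         529.64296915 211.6135078 ]
 [  0.           0.           1.        ]] [[ 7.58552379e-01 -2.47938562e-01  6.02598338e-01 -4.80602377e+02]
 [-6.51538039e-01 -3.02536143e-01  6.95679571e-01 -1.09667567e+03]
 [ 9.82198502e-03 -9.20325134e-01 -3.91030916e-01  7.69566883e+02]
 [ 0.00000000e+00  0.00000000e+00  0.00000000e+00  1.00000000e+00]]
side [[406.86296868   0.         288.64526631]
 [  0.         406.86296868 203.96631237]
 [  0.           0.           1.        ]] [[-8.06368266e-01 -3.52255883e-01  4.75064219e-01 -3.20180808e+01]
 [-5.91374635e-01  4.71016750e-01 -6.54537441e-01  8.51879341e+02]
 [ 6.80145987e-03 -8.08739150e-01 -5.88128155e-01  8.13099143e+02]
 [ 0.00000000e+00  0.00000000e+00  0.00000000e+00  1.00000000e+00]]
{'t': 0.1, 'joints': array([-1.29562347e+00,  4.91488311e-01,  1.55938566e+00, -1.53434396e-05,
        1.09170525e+00, -1.05587247e-01]), 'qvel': array([ 1.69437991e-03, -1.44473395e-03, -2.70858721e-03,  2.80173419e-04,
       -9.64549868e-05, -3.64735471e-04]), 'tau': array([ 2.15694767e-03, -6.13626409e+01, -2.58605844e+01,  6.94001396e-02,
        4.70396876e-02, -5.15996419e-05]), 'eef_pos': array([ 232.23259322, -580.0205601 ,  214.12798117]), 'tcp_rot': array([-3.14061014e+00, -9.04429469e-05,  3.80767139e-01]), 'ft_force': array([-0.47139192, -0.43002385,  0.82116061]), 'moment': array([-0.04212906, -0.02652663,  0.04641992]), 'grip_force': 0.0, 'opening': 0.9979387402066376}
```

View pics/scene0.png

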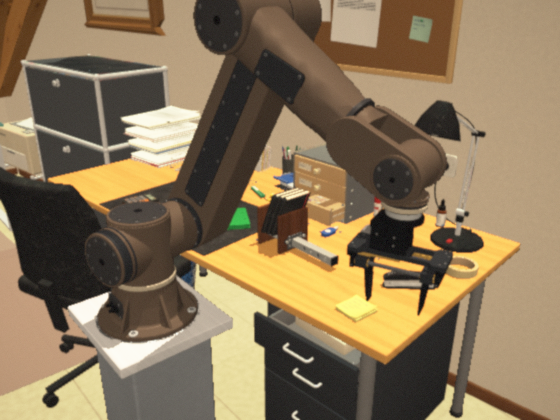

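View pics/side0.png

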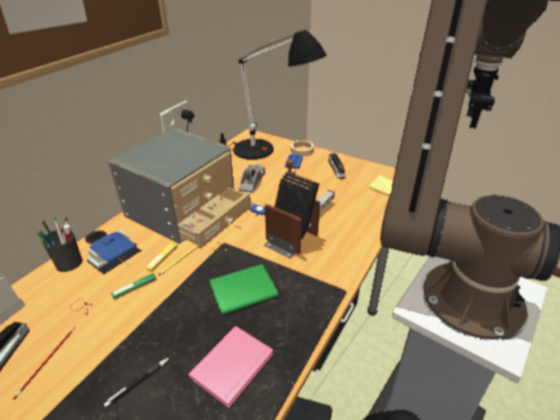

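The scene shows the rack at about (290,225), with the bare-metal sleeve running from (285,238) to (337,262). The side view shows the notebooks at (297,200). I'll enlarge the scene crop.

```bash
python3 - <<'E'
import cv2
a=cv2.imread("pics/scene0.png")[180:280,240:360]
cv2.imwrite("pics/c.png",cv2.resize(a,None,fx=6,fy=6,interpolation=cv2.INTER_CUBIC))
E
```

```text
(no output)
```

View pics/c.png

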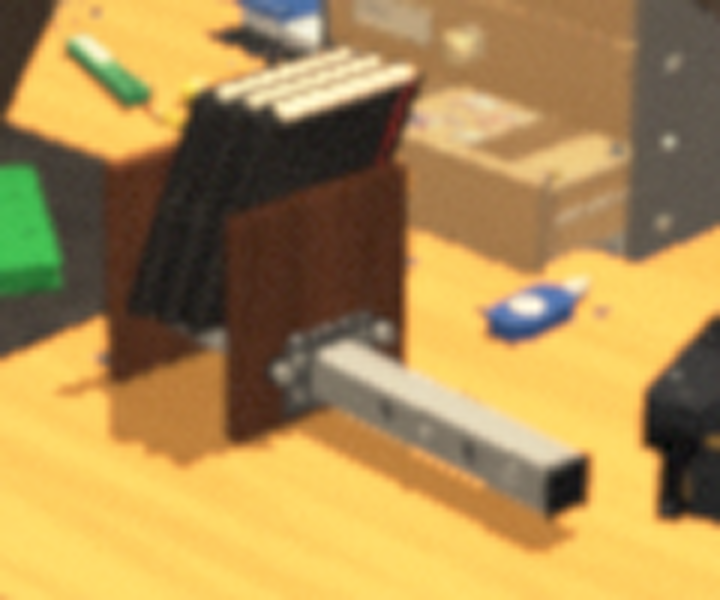

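The enlarged crop shows the sleeve's upper -x edge from (318,357) to (549,467), the button at about (425,428), and empty holes at (387,408) and (468,450).

```bash
cat > h.py <<'E'
import numpy as np
def ray(ci,u,v,z):
    d=np.linalg.inv(ci["K"])@[u,v,1]; T=ci["cam_to_world"]; d=T[:3,:3]@d; o=T[:3,3]
    return o+d*(z-o[2])/d[2]
E
python3 - <<'E'
from cell import *; from h import *
c=camera_info("scene")
for n,u,v,z in [("tail-x",549,467,43),("tail+x",588,455,43),("brk-x",318,357,43),("brk+x",352,342,43),("btn",425,428,30),("h1",387,408,30),("h3",468,450,30),("roller",530,310,10),("panel foot",230,440,0),("panel top near",230,215,130),("panel top far",405,165,130)]:
    print(n,ray(c,240+u/6,180+v/6,z).round(1))
E
```

```text
tail-x [ 509.3 -143.    43. ]
tail+x [ 532.8 -146.4   43. ]
brk-x [502.4  20.2  43. ]
brk+x [528.   22.3  43. ]
btn [508.2 -56.1  30. ]
h1 [508.3 -27.3  30. ]
h3 [508.5 -87.3  30. ]
roller [678.5  40.4  10. ]
panel foot [460.4  41.1  -0. ]
panel top near [457.5  37.8 130. ]
panel top far [570.4  30.4 130. ]
```

move_arm([
  [[2.3, 3.9, 0], [0, 0, 5.7], 1],
  [[2.3, 3.9, 0], [0, 0, 5.7], 1],
  [[2.3, 3.9, 0], [0, 0, 5.7], 1],
  [[2.3, 3.9, 0], [0, 0, 5.7], 1],
  [[2.3, 3.9, 0], [0, 0, 5.7], 1],
  [[2.3, 3.9, 0], [0, 0, 5.7], 1],
  [[2.3, 3.9, 0], [0, 0, 5.7], 1],
  [[2.3, 3.9, 0], [0, 0, 5.7], 1],
  [[2.3, 3.9, 0], [0, 0, 5.7], 1],
  [[2.3, 3.9, 0], [0, 0, 5.7], 1],
])

```text
t: 1.1
eef_pos: [462.9, -188.5, 214.6]
tcp_rot: [-3.141, -0.0, 1.38]
ft_force: [0.1, -0.3, 0.6]
opening: 1.001
grip_force: 0.0
```

move_arm([
  [[2.5, 4, 0], [0, 0, 5.7], 1],
  [[2.5, 4, 0], [0, 0, 5.5], 1],
  [[0, 0, 0], [0, 0, 0], 1],
  [[0, 0, 0], [0, 0, 0], 1],
])

```text
t: 1.5
eef_pos: [512.4, -109.4, 214.3]
tcp_rot: [-3.141, -0.0, 1.573]
ft_force: [-0.2, 0.1, 0.3]
opening: 1.002
grip_force: 0.0
```

```bash
python3 - <<'E'
from cell import *
import cv2
c=camera_info("wrist"); print(c,state()["eef_pos"],state()["tcp_rot"])
cv2.imwrite("pics/w0.png",read_camera("wrist"))
E
```

```text
{'K': array([[325.1922621 ,   0.        , 278.14096845],
       [  0.        , 325.1922621 , 207.32188011],
       [  0.        ,   0.        ,   1.        ]]), 'cam_to_world': array([[ 9.99994929e-01,  3.06435622e-03, -8.66710288e-04,
         5.12222564e+02],
       [ 2.70673643e-03, -9.61255232e-01, -2.75646607e-01,
        -3.09386200e+01],
       [-1.67780919e-03,  2.75642863e-01, -9.61258653e-01,
         3.84794941e+02],
       [ 0.00000000e+00,  0.00000000e+00,  0.00000000e+00,
         1.00000000e+00]])} [ 512.36929741 -109.35130732  214.29820836] [-3.14089924e+00 -9.91579901e-05  1.57290717e+00]
```

View pics/w0.png

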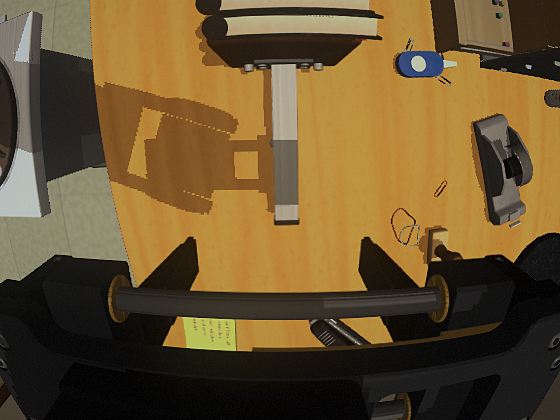

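The wrist picture shows the sleeve between columns 272 and 299, running from row 66 at the panel to about row 222 at the tail. The button bump is at about (271,144).

```bash
cat >> h.py <<'E'
def fray(ci,u,v,z):
    K=ci["K"]; p=np.array([u-K[0,2],v-K[1,2]])/K[0,0]; r=np.hypot(*p)
    d=np.r_[p/r*np.sin(r),np.cos(r)]; T=ci["cam_to_world"]; d=T[:3,:3]@d; o=T[:3,3]
    return o+d*(z-o[2])/d[2]
E
python3 - <<'E'
from cell import *; from h import *
import cv2
c=camera_info("wrist")
for n,u,v,z in [("p-",273,70,43),("p+",296,70,43),("t-",274.5,221,43),("t+",299,221,43),("t-",274.5,206,43),("b",271,144,30),("panL",213,62,45),("panR",330,66,45)]: print(n,fray(c,u,v,z).round(1))
a=cv2.imread("pics/w0.png")[50:230,220:340]
cv2.imwrite("pics/c2.png",cv2.resize(a,None,fx=3.3,fy=3.3,interpolation=cv2.INTER_CUBIC))
E
```

```text
p- [506.1  17.4  43. ]
p+ [529.8  17.5  43. ]
t- [ 507.5 -145.7   43. ]
t+ [ 534.7 -145.6   43. ]
t- [ 507.5 -128.4   43. ]
b [503.7 -61.9  30. ]
panL [443.7  27.7  45. ]
panR [565.   22.6  45. ]
```

View pics/c2.png

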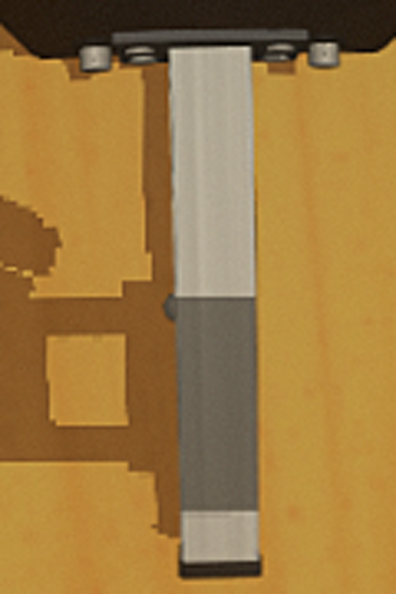

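The crop shows the sleeve's edges from (169,50) to (179,560) on the left and from (252,50) to (258,560) on the right. The button dome is at (170,307).

```bash
python3 - <<'E'
from cell import *; from h import *
c=camera_info("wrist")
f=lambda u,v,z: fray(c,220+u/3.3,50+v/3.3,z).round(1)
for n,a in dict(l0=(169.5,50,43),l1=(179,560,43),r0=(252,50,43),r1=(258.5,560,43),b=(167,307,30),brk=(112,38,30),brkr=(307,38,30),tend=(220,575,43),cap=(220,560,43)).items(): print(n,f(*a))
E
```

```text
l0 [504.4  22.6  43. ]
l1 [ 507.2 -144.1   43. ]
r0 [530.2  22.8  43. ]
r1 [ 533.9 -144.1   43. ]
b [503.2 -60.9  30. ]
brk [485.4  29.   30. ]
brkr [548.8  29.4  30. ]
tend [ 521.  -149.4   43. ]
cap [ 521.  -144.1   43. ]
```

move_arm([
  [[0.66, 2.4, 0], [0, 0, 1.0], 1],
  [[0, 2.4, 0], [0, 0, 0], 1],
  [[0, 0, -4], [0, 0, 0], 1],
  [[0, 0, -4], [0, 0, 0], 1],
  [[0, 0, -4], [0, 0, 0], 1],
  [[0, 0, -3], [0, 0, 0], 1],
  [[0, 0, -2], [0, 0, 0], 1],
  [[0, 0, 0], [0, 0, 0], 1],
  [[0, 0, 0], [0, 0, 0], 1],
])

```text
t: 2.45
eef_pos: [518.8, -63.3, 45.0]
tcp_rot: [-3.141, -0.0, 1.587]
ft_force: [0.3, -0.1, -0.5]
opening: 0.999
grip_force: 0.0
```

```bash
python3 - <<'E'
from cell import *
import cv2
c=camera_info("wrist"); print(c["cam_to_world"].round(4).tolist(),state()["eef_pos"],state()["tcp_rot"])
cv2.imwrite("pics/w1.png",read_camera("wrist"))
E
```

```text
[[0.9999, 0.0161, 0.0033, 517.4801], [0.0164, -0.9611, -0.2757, 15.134], [-0.0012, 0.2757, -0.9612, 215.5454], [0.0, 0.0, 0.0, 1.0]] [518.77962075 -63.29911889  45.04003742] [-3.14135530e+00 -3.70017787e-05  1.58657944e+00]
```

View pics/w1.png

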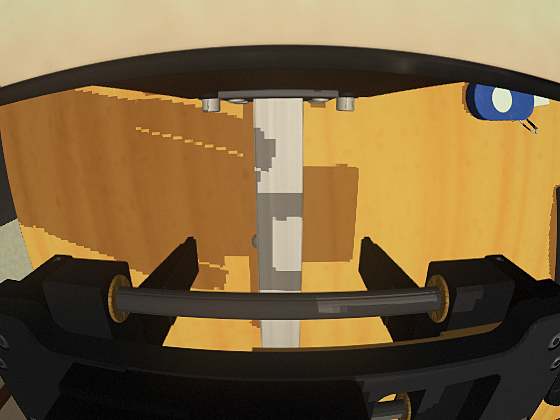

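Seen from close by, the button is at about (255,241), just to the left of the sleeve's -x face. The fingers straddle the tube.

```bash
python3 - <<'E'
from cell import *; from h import *
c=camera_info("wrist")
for n,a in dict(b=(254,241,30),l0=(254,105,43),r0=(302.5,105,43),l1=(260,240,43),r1=(302,240,43),tipL=(192,238,45),tipR=(364,238,45)).items(): print(n,fray(c,*a).round(1))
E
```

```text
b [504. -60.  30.]
l0 [504.9  21.3  43. ]
r0 [530.3  21.7  43. ]
l1 [508.4 -54.   43. ]
r1 [532.5 -53.6  43. ]
tipL [469.  -53.1  45. ]
tipR [568.4 -51.4  45. ]
```

move_arm([
  [[0.05, 0.1, -1.5], [0, 0, 0], 1],
  [[0, 0, -1.2], [0, 0, 0], 1],
  [[0, 0, -0.6], [0, 0, 0], 1],
  [[0, 0, 0], [0, 0, 0], 1],
  [[0, 0, 0], [0, 0, 0], 0.5],
  [[0, 0, 0], [0, 0, 0], 0.4],
  [[0, 0, 0], [0, 0, 0], 0.35],
  [[0, 0, 0], [0, 0, 0], 0.35],
])

```text
t: 3.3
eef_pos: [519.5, -61.2, 11.9]
tcp_rot: [3.141, 0.0, 1.589]
ft_force: [-0.5, -1.0, 0.6]
opening: 0.721
grip_force: 0.0
```

move_arm([
  [[0, 0, 0], [0, 0, 0], 0.33],
  [[0, 0, 0], [0, 0, 0], 0.33],
  [[0, 0, 0], [0, 0, 0], 0.33],
  [[0, 0, 0], [0, 0, 0], 0.33],
  [[0, 0, 0], [0, 0, 0], 0.33],
  [[0, 0, 0], [0, 0, 0], 0.33],
  [[0, 0, 0], [0, 0, 0], 0.33],
])

```text
t: 4.0
eef_pos: [519.0, -61.2, 11.6]
tcp_rot: [-3.141, -0.0, 1.589]
ft_force: [-2.8, -0.4, 0.2]
opening: 0.331
grip_force: 1.3
```

move_arm([
  [[0, 0, 0], [0, 0, 0], 0],
  [[0, 0, 0], [0, 0, 0], 0],
  [[0, 0, 0], [0, 0, 0], 0],
  [[0, 0, 0], [0, 0, 0], 0],
])

```text
t: 4.4
eef_pos: [519.4, -61.2, 11.6]
tcp_rot: [-3.142, 0.0, 1.589]
ft_force: [-0.5, 0.3, -0.6]
opening: 0.266
grip_force: 30.0
```

move_arm([
  [[0, 0.1, 0], [0, 0, 0], 0],
  [[0, 0.1, 0], [0, 0, 0], 0],
  [[0, 0.1, 0], [0, 0, 0], 0],
  [[0, 0.1, 0], [0, 0, 0], 0],
])

```text
t: 4.8
eef_pos: [519.3, -58.1, 11.6]
tcp_rot: [-3.141, 0.001, 1.589]
ft_force: [-4.5, -10.6, -1.4]
opening: 0.271
grip_force: 30.0
```

move_arm([
  [[-0.01, 0.1, 0], [0, 0, 0], 0],
  [[0, 0.1, 0], [0, 0, 0], 0],
  [[0, 0.1, 0], [0, 0, 0], 0],
  [[0, 0.1, 0], [0, 0, 0], 0],
  [[0, 0.1, 0], [0, 0, 0], 0],
])

```text
t: 5.3
eef_pos: [519.2, -52.9, 11.6]
tcp_rot: [-3.141, 0.001, 1.589]
ft_force: [-3.5, -8.6, -0.7]
opening: 0.271
grip_force: 30.0
```

move_arm([
  [[-0.01, 0.15, 0], [0, 0, 0], 0],
  [[0, 0.15, 0], [0, 0, 0], 0],
  [[0, 0.15, 0], [0, 0, 0], 0],
  [[-0.01, 0.15, 0], [0, 0, 0], 0],
  [[0, 0.15, 0], [0, 0, 0], 0],
  [[0, 0.15, 0], [0, 0, 0], 0],
])

```text
t: 5.9
eef_pos: [518.9, -43.8, 11.6]
tcp_rot: [-3.141, 0.001, 1.589]
ft_force: [-3.6, -7.6, -2.1]
opening: 0.272
grip_force: 30.0
```

```bash
python3 - <<'E'
from cell import *
import cv2
s=state(); print(s["eef_pos"],s["ft_force"])
w=read_camera("wrist"); a=read_camera("scene")[150:290,220:380]
cv2.imwrite("pics/m.png",np.hstack([w[60:360,120:440],cv2.resize(a,(343,300))]) if 0 else cv2.hconcat([w[60:360,100:440],cv2.resize(a,(343,300))]))
E
```

```text
[518.91943097 -43.81854178  11.58195504] [-3.63827834 -7.5644203  -2.08191802]
```

View pics/m.png

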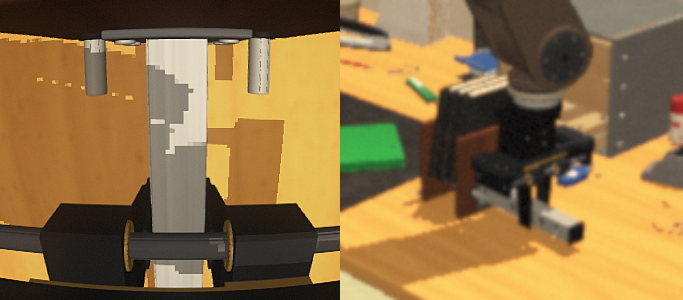

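The sleeve is moving with the fingers and the books are straightening. The tube fills columns 148-207 between the pads.

move_arm([
  [[-0.01, 0.1, 0], [0, 0, 0], 0],
  [[0, 0.1, 0], [0, 0, 0], 0],
  [[0, 0.1, 0], [0, 0, 0], 0],
  [[0, 0.1, 0], [0, 0, 0], 0],
  [[0, 0.1, 0], [0, 0, 0], 0],
])

```text
t: 6.5
eef_pos: [518.8, -38.8, 11.6]
tcp_rot: [-3.141, 0.001, 1.589]
ft_force: [-3.9, -7.8, -0.8]
opening: 0.27
grip_force: 30.0
```

move_arm([
  [[-0.01, 0.05, 0], [0, 0, 0], 0],
  [[0, 0.05, 0], [0, 0, 0], 0],
  [[0, 0.05, 0], [0, 0, 0], 0],
])

```text
t: 6.8
eef_pos: [518.8, -37.2, 11.6]
tcp_rot: [-3.141, 0.0, 1.589]
ft_force: [-3.7, -5.6, -0.7]
opening: 0.274
grip_force: 30.0
```

move_arm([
  [[0, 0.05, 0], [0, 0, 0], 0],
  [[0, 0.05, 0], [0, 0, 0], 0],
])

```text
t: 7.0
eef_pos: [518.7, -36.2, 11.6]
tcp_rot: [-3.141, 0.0, 1.589]
ft_force: [-3.2, -4.5, -1.0]
opening: 0.271
grip_force: 30.0
```

move_arm([
  [[0, 0.05, 0], [0, 0, 0], 0],
  [[0, 0.05, 0], [0, 0, 0], 0],
])

```text
t: 7.2
eef_pos: [518.7, -35.1, 11.6]
tcp_rot: [-3.141, 0.0, 1.589]
ft_force: [-3.5, -4.4, -1.3]
opening: 0.269
grip_force: 30.0
```

move_arm([
  [[0, 0.05, 0], [0, 0, 0], 0],
])

```text
t: 7.3
eef_pos: [518.7, -34.5, 11.6]
tcp_rot: [-3.141, 0.0, 1.589]
ft_force: [-3.1, -4.1, -0.8]
opening: 0.272
grip_force: 30.0
```

move_arm([
  [[0, 0.05, 0], [0, 0, 0], 0],
])

```text
t: 7.4
eef_pos: [518.7, -34.0, 11.6]
tcp_rot: [-3.141, 0.0, 1.589]
ft_force: [-3.0, -3.2, -0.7]
opening: 0.272
grip_force: 30.0
```

move_arm([
  [[0, 0.05, 0], [0, 0, 0], 0],
])

```text
t: 7.5
eef_pos: [518.7, -33.3, 11.6]
tcp_rot: [-3.141, 0.0, 1.589]
ft_force: [-4.0, -2.6, -1.0]
opening: 0.273
grip_force: 30.0
```

move_arm([
  [[0, 0.04, 0], [0, 0, 0], 0],
])

```text
t: 7.6
eef_pos: [518.7, -32.8, 11.6]
tcp_rot: [-3.141, -0.0, 1.589]
ft_force: [-3.5, -2.2, 0.3]
opening: 0.277
grip_force: 30.0
```

move_arm([
  [[0, 0.03, 0], [0, 0, 0], 0],
])

```text
t: 7.7
eef_pos: [518.7, -32.4, 11.6]
tcp_rot: [-3.141, -0.0, 1.589]
ft_force: [-3.8, -2.4, -0.8]
opening: 0.27
grip_force: 30.0
```

move_arm([
  [[0, 0.04, 0], [0, 0, 0], 0],
])

```text
t: 7.8
eef_pos: [518.6, -32.1, 11.6]
tcp_rot: [-3.141, 0.0, 1.589]
ft_force: [-5.1, -3.5, -0.6]
opening: 0.271
grip_force: 30.0
```

move_arm([
  [[0, 0.03, 0], [0, 0, 0], 0],
])

```text
t: 7.9
eef_pos: [518.7, -31.9, 11.6]
tcp_rot: [-3.141, 0.0, 1.589]
ft_force: [-4.8, -4.1, -0.6]
opening: 0.273
grip_force: 30.0
```

move_arm([
  [[0, 0.03, 0], [0, 0, 0], 0],
])

```text
t: 8.0
eef_pos: [518.6, -31.6, 11.6]
tcp_rot: [-3.141, 0.0, 1.589]
ft_force: [-5.1, -4.2, 0.0]
opening: 0.271
grip_force: 30.0
```

move_arm([
  [[0, 0.03, 0], [0, 0, 0], 0],
])

```text
t: 8.1
eef_pos: [518.6, -31.3, 11.6]
tcp_rot: [-3.141, 0.0, 1.589]
ft_force: [-4.8, -4.7, -0.0]
opening: 0.27
grip_force: 30.0
```

move_arm([
  [[0, 0.03, 0], [0, 0, 0], 0],
])

```text
t: 8.2
eef_pos: [518.6, -31.0, 11.6]
tcp_rot: [-3.141, 0.0, 1.589]
ft_force: [-4.7, -3.3, -0.3]
opening: 0.273
grip_force: 30.0
```

move_arm([
  [[0, 0.03, 0], [0, 0, 0], 0],
])

```text
t: 8.3
eef_pos: [518.7, -30.7, 11.6]
tcp_rot: [-3.141, 0.0, 1.589]
ft_force: [-4.1, -4.0, 0.9]
opening: 0.273
grip_force: 30.0
```

```bash
python3 - <<'E'
from cell import *
import cv2
w=read_camera("wrist"); a=read_camera("scene")[210:280,270:350]
cv2.imwrite("pics/m2.png",cv2.hconcat([w[60:360,100:440],cv2.resize(a,(343,300),interpolation=cv2.INTER_CUBIC)]))
E
```

```text
(no output)
```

View pics/m2.png

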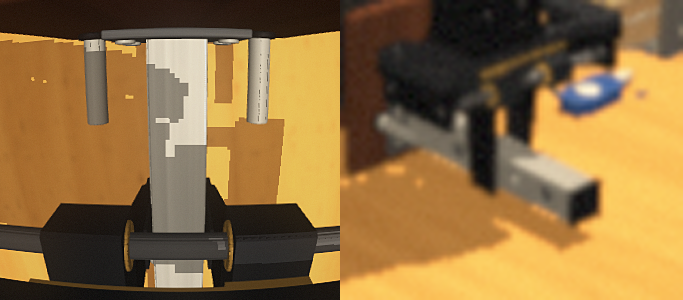

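The bracket is still at the same rows, so nothing has slipped. On the tail, a faint spot shows at (512,165) and a hole at about (545,185). The click hasn't come yet, so I'll go on in small steps.

move_arm([
  [[0, 0.03, 0], [0, 0, 0], 0],
])

```text
t: 8.5
eef_pos: [518.6, -30.4, 11.6]
tcp_rot: [-3.141, 0.0, 1.589]
ft_force: [-3.8, -4.4, -0.7]
opening: 0.271
grip_force: 30.0
```

move_arm([
  [[0, 0.03, 0], [0, 0, 0], 0],
])

```text
t: 8.6
eef_pos: [518.6, -30.2, 11.6]
tcp_rot: [-3.141, 0.0, 1.589]
ft_force: [-5.1, -5.1, -0.7]
opening: 0.274
grip_force: 30.0
```

move_arm([
  [[0, 0.03, 0], [0, 0, 0], 0],
])

```text
t: 8.7
eef_pos: [518.6, -30.0, 11.6]
tcp_rot: [-3.141, 0.0, 1.589]
ft_force: [-5.6, -7.6, -1.4]
opening: 0.271
grip_force: 30.0
```

move_arm([
  [[0, 0.03, 0], [0, 0, 0], 0],
])

```text
t: 8.8
eef_pos: [518.6, -29.8, 11.6]
tcp_rot: [-3.141, 0.0, 1.589]
ft_force: [-5.0, -9.1, -0.4]
opening: 0.27
grip_force: 30.0
```

move_arm([
  [[0, 0.03, 0], [0, 0, 0], 0],
])

```text
t: 8.9
eef_pos: [518.6, -29.7, 11.6]
tcp_rot: [-3.141, 0.0, 1.589]
ft_force: [-5.7, -10.8, -1.4]
opening: 0.27
grip_force: 30.0
```

move_arm([
  [[0, 0.03, 0], [0, 0, 0], 0],
])

```text
t: 9.0
eef_pos: [518.6, -29.5, 11.6]
tcp_rot: [-3.141, 0.001, 1.589]
ft_force: [-6.6, -13.0, -0.2]
opening: 0.273
grip_force: 30.0
```

The slide has come up against a stop. I'll back off to check that it is locked both ways.

move_arm([
  [[0, -0.06, 0], [0, 0, 0], 0],
  [[0, -0.06, 0], [0, 0, 0], 0],
  [[0, -0.06, 0], [0, 0, 0], 0],
])

```text
t: 9.3
eef_pos: [518.6, -30.3, 11.6]
tcp_rot: [-3.141, -0.0, 1.589]
ft_force: [-4.3, 3.0, 0.4]
opening: 0.271
grip_force: 30.0
```

move_arm([
  [[0, -0.05, 0], [0, 0, 0], 0],
  [[0, -0.05, 0], [0, 0, 0], 0],
])

```text
t: 9.5
eef_pos: [518.6, -31.1, 11.6]
tcp_rot: [-3.141, -0.0, 1.589]
ft_force: [-3.8, 2.9, 1.5]
opening: 0.269
grip_force: 30.0
```

move_arm([
  [[0, -0.03, 0], [0, 0, 0], 0],
  [[0, -0.03, 0], [0, 0, 0], 0],
])

```text
t: 9.7
eef_pos: [518.6, -31.7, 11.6]
tcp_rot: [-3.141, -0.0, 1.589]
ft_force: [-3.8, 3.8, -0.6]
opening: 0.271
grip_force: 30.0
```

move_arm([
  [[0, -0.03, 0], [0, 0, 0], 0],
  [[0, -0.03, 0], [0, 0, 0], 0],
])

```text
t: 9.9
eef_pos: [518.7, -32.3, 11.6]
tcp_rot: [-3.141, -0.001, 1.589]
ft_force: [-4.1, 4.3, 0.3]
opening: 0.268
grip_force: 30.0
```

```bash
python3 - <<'E'
from cell import *
import cv2,numpy as np
c=camera_info("scene"); T=np.linalg.inv(c["cam_to_world"])
for P in [(503,-59,30),(507,-59,30)]:
    q=c["K"]@(T[:3]@np.r_[P,1]); print(q[:2]/q[2])
n=np.mean([read_camera("scene").astype(float) for _ in range(6)],0).astype(np.uint8)
o=cv2.imread("pics/scene0.png")
f=lambda a:cv2.resize(a[230:274,288:344],None,fx=7,fy=7,interpolation=cv2.INTER_CUBIC)
cv2.imwrite("pics/m3.png",cv2.hconcat([f(o),f(n)]))
E
```

```text
[310.23942424 252.17871785]
[311.20884001 251.79081499]
```

View pics/m3.png

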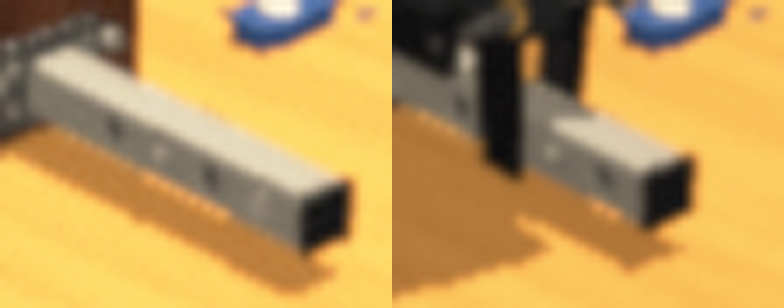

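The bright button spot is back at its original pixel, (161,150) in the right panel, with the next hole at (213,175). I'll check the backward stop gently.

move_arm([
  [[0, -0.03, 0], [0, 0, 0], 0],
  [[0, -0.03, 0], [0, 0, 0], 0],
])

```text
t: 10.4
eef_pos: [518.7, -32.7, 11.6]
tcp_rot: [-3.141, -0.001, 1.589]
ft_force: [-3.2, 6.8, 0.8]
opening: 0.271
grip_force: 30.0
```

move_arm([
  [[0, -0.03, 0], [0, 0, 0], 0],
  [[0, -0.03, 0], [0, 0, 0], 0],
])

```text
t: 10.6
eef_pos: [518.7, -33.0, 11.6]
tcp_rot: [-3.141, -0.001, 1.589]
ft_force: [-3.0, 9.8, -0.3]
opening: 0.272
grip_force: 30.0
```

Locked both ways: the stops are at about y = -30 and -32.5. I'll centre the sleeve, release it and retreat.

move_arm([
  [[0, 0.06, 0], [0, 0, 0], 0],
  [[0, 0.06, 0], [0, 0, 0], 0],
  [[0, 0.06, 0], [0, 0, 0], 0],
  [[0, 0, 0], [0, 0, 0], 0],
  [[0, 0, 0], [0, 0, 0], 0.5],
  [[0, 0, 0], [0, 0, 0], 0.8],
  [[0, 0, 0], [0, 0, 0], 0.8],
  [[0, 0, 0], [0, 0, 0], 0.8],
  [[0, 0, 0], [0, 0, 0], 0.8],
])

```text
t: 11.5
eef_pos: [519.1, -32.2, 11.7]
tcp_rot: [3.141, 0.0, 1.588]
ft_force: [0.2, -0.3, -0.3]
opening: 0.633
grip_force: 0.0
```

move_arm([
  [[0, 0, 0], [0, 0, 0], 0.8],
  [[0, 0, 0], [0, 0, 0], 0.8],
  [[0, 0, 0], [0, 0, 0], 0.8],
  [[0, 0, 3], [0, 0, 0], 0.8],
  [[0, 0, 4], [0, 0, 0], 0.8],
  [[0, -2, 4], [0, 0, 0], 0.8],
  [[0, -3, 4], [0, 0, 0], 0.8],
  [[0, -3, 4], [0, 0, 0], 0.8],
  [[0, 0, 0], [0, 0, 0], 0.8],
  [[0, 0, 0], [0, 0, 0], 0.8],
])

```text
t: 12.5
eef_pos: [518.8, -112.6, 202.0]
tcp_rot: [3.14, 0.0, 1.587]
ft_force: [0.4, 0.6, 0.5]
opening: 0.798
grip_force: 0.0
```

```bash
python3 - <<'E'
from cell import *; from h import *
import cv2
print(state()["eef_pos"],state()["t"],camera_info("wrist")["cam_to_world"].round(4).tolist())
w=read_camera("wrist"); cv2.imwrite("pics/wf.png",w)
a=read_camera("scene")[190:275,250:350]
cv2.imwrite("pics/f.png",cv2.hconcat([cv2.resize(w[0:260,180:380],(400,520),interpolation=cv2.INTER_CUBIC),cv2.resize(a,(400,520) if 0 else (400,520),interpolation=cv2.INTER_CUBIC)]))
E
```

```text
[ 518.77311752 -112.6103562   201.98737403] 12.5 [[0.9999, 0.0162, 0.005, 517.1664], [0.017, -0.961, -0.276, -34.1351], [0.0003, 0.2761, -0.9611, 372.4546], [0.0, 0.0, 0.0, 1.0]]
```

View pics/f.png

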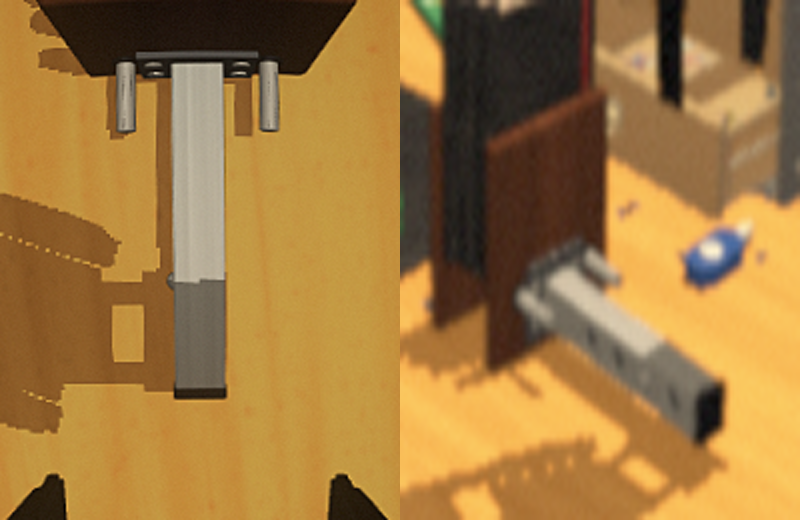

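The final view shows the button dome standing out at (170,282), about 3 px proud as at the start. The sleeve is one hole further in, the notebooks are upright, and the correction roller hasn't moved.

```bash
python3 -c "
from cell import *
print(env.job_done())"
```

```text
the job is handed in; nothing more can be done
None
```

I handed the job in at about 12.5 s: the rack is closed by one hole (about 30 mm), the button is out through the next hole and holds against gentle pushes both ways, and the notebooks look upright in the last picture. The hand-in gave no verdict, so I can't confirm it passed.

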